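# Level the coating deck and hold the spirit level down

### The arm

A 6-joint arm with a two-finger parallel gripper is mounted at the origin on the work surface. World frame = base frame: x ahead of the robot, y to its left, z up, the work surface at z = 0. Lengths are in m, angles in rad, forces in N, time in s.
With the tool pointing down it reaches from about 0.25 to 0.8 m from the base axis. Payload 3.9 kg.
Tool frame: the origin (TCP) lies at the very end of the fingers, on their centre line; the grasp point (between the pads) lies robot.grip_depth behind it (robot.grip_depth is the distance from the TCP to the grasp point, in m); z points along the fingers, y is the line along which they close (so a half turn about z gives the same grasp; the last joint's range is limited). The gripper opens to 85 mm and grips with 20 to 120 N. Pads are 22 mm wide; open, the fingers measure 114 mm over their backs; the gripper's body (76 mm by 85 mm) begins 54 mm behind the grasp point. The pads swing forward as they close: fully open they stand 13 mm farther back than shut.
Start: joints at [-1.232, 0.26, -0.138, 1.173, 0, 1.571], TCP at [0.174, -0.495, 0.231] pointing down, gripper open.
Joint ranges: [-2.78, 2.78], [-0.83, 1.72], [-1.28, 1.37], [-1.9, 2.12], [-1.57, 1.48], [-3.14, 3.14]. Speed limits (rad/s): [2.57, 2.57, 3.14, 3.14, 3.14, 3.14].

### API

Orientations are given as a rotation vector (axis times angle).
In Python, from rig import robot gives the robot as it stands.
- The arm moves only by the shell command python3 -m pendant 'ROWS' [OPENING]. ROWS is a JSON list of rows, 1 to 8 of them, each of 6 numbers: dx, dy, dz in m, then a rotation vector rx, ry, rz in rad; each row is the pose to reach, as a shift and turn from the pose commanded when the command began, along the tool's axes at that moment; what a row does not reach only later rows make up. A row lasts 1/12 s, in which the tool goes at most 0.0417 m and 0.125 rad, less where a joint would pass 70% of its speed; a pose out of reach is approached as far as the arm can. OPENING is the finger opening in m, set as the command begins (- or left out keeps the last). The fingers move at their own pace and stop on an object; the grip force is fixed at half the most. Time passes only in rows, so rows that do not move let the fingers close. It prints the time, the measured TCP pose, the force, the opening and the grip force at its end.
- robot.read_state(): the state, without advancing time (a new reading comes with each control period).
- robot.read_camera(name): name is "scene" or "top" or "wrist"; returns (picture, depth): 400x640x3 uint8, red, green, blue; 400x640 float32, m along the optical axis (not along the pixel's ray), 0 where there is no reading.
- robot.camera_info(name): a dict with "camera_matrix" (3x3 intrinsics, pixels), "eye" and "orientation" of the camera in the world; the wrist camera has in their place "hand_eye" (4x4, takes a point from camera to tool coordinates, whose origin is the TCP and whose axes are the flange's). Camera axes: x right, y down, z forward; pixel columns grow to the right and rows downward; lengths in m; the calibration is good to about 2 mm. A picture is of the moment at which its call begins: read the wrist's pose just before it. camera_info takes no time and is no camera call.
- robot.finish_job(): hands the job in; it is judged then, once.
The state is a dict: "clock": time; "joint_positions": joint angles; "qd": joint speeds; "joint_torque": joint torques, N m; "tcp_pos": TCP position; "tool_rot": TCP orientation; "contact_force": force on the tool from outside, world axes, zero at the start; "ft_torque": the same for the moment, N m; "opening": finger opening in m; "grasp_force": force on a finger pad.
Only numpy, scipy, OpenCV 4.12 (cv2) and the standard library are available. Lean on these libraries where they do the work, as an engineer would, in place of code of your own. Each camera call takes 0.05 s, during which the arm holds its last target. There are 200 camera calls.

### The job

Slide the cover of the coating deck fully shut, lay the spirit level flat on the middle of the closed cover, lengthwise from the hinge to the levelling foot, and let go of it. Then turn the red levelling foot until the bubble rests centred between its two lines, and finally press the level firmly but gently (about 10 N) down onto the cover and finish while still pressing, with the bubble centred. Leave the bottles and other things standing about where they are.

Things in the scene. Friction and masses are not known exactly. Their poses are not given: they have to be found in the camera images.
- deck: Black hinged deck on a fixed stand, 190 mm (its x) by 250 mm (y) by 30 mm. Origin on the hinge axis (its x), mid hinged edge, 50 mm above the table. y runs along the deck to the foot, whose axis is 285 mm from the hinge; z up; x across, the way the cover opens. The foot end starts low, by 10 to 24 mrad. The open compartment is in the -x half.
- cover (a joint): Sliding cover, in m: 0 = fully shut over the compartment (end stop), positive = open, moving along the deck's +x; starts 0.045 to 0.08 open. Plain sliding friction about 1.5 N, stays where left. 
- cover_top (a point): Centre of the top face of the aluminium cover plate (moves with it): plate 100 mm (x) by 190 mm (y), 6 mm thick, axes as the deck's. Top face about 70 mm above the table. Its blue rib stands 44 mm along +x from here.
- cover_rib (a point): Top middle of the blue push rib on the cover: 10 mm thick (x), 40 mm long (y), standing 18 mm above the plate.
- foot: Red wing knob on a vertical axis; keeps its height. Origin on the axis, 100 mm above the table. Wing bar 50 mm (its x) by 12 mm (y), from 12 mm below to 14 mm above the origin, over a 42 mm disc. Clockwise from above raises the deck's foot end: 9 mrad, so 9 mm of bubble, per rad. 0.08 Nm, stays where left. Needs 1.1 to 2.4 rad clockwise (re-grip); turns 1.9 rad past level.
- level: Yellow spirit level, 160 mm long (its x), 24 mm wide (y), 34 mm high, flat base and top, about 250 g; starts on the table. Origin: centre of its underside. A green vial 84 mm long under a stiff, flat clear window amid its top shows a white bubble 16 mm long and two black lines 11 mm either side of the middle. Either end may face the foot.
- bubble (a joint): Bubble's offset along the level's own x from the middle of the vial, m: 0 = centred, within 3 mm = between the lines. It goes to the higher end, about 1 mm per mrad of tilt (limit 26 mm), and needs about 1.5 s to settle.
- dropper: Small amber dropper bottle, 34 mm diameter, 75 mm high; bystander, to be left alone. Origin at its underside's centre.
- wax: Jar with red lid, 72 mm diameter, 45 mm high; bystander, to be left alone. Origin at its underside's centre.
- tape: Blue roll of tape lying flat, 90 mm diameter, 24 mm high; bystander, to be left alone. Origin at its underside's centre.
- cup: Black plastic cup, 70 mm diameter, 70 mm high; bystander, to be left alone. Origin at its underside's centre.
- pad: Blue sanding block, 90 by 50 by 30 mm; bystander, to be left alone. Origin at its underside's centre.
- polish: Grey bottle, 60 mm diameter, 160 mm high; bystander, to be left alone. Origin at its underside's centre.
- driver: Screwdriver lying near the far edge; bystander, to be left alone. Origin at its underside's centre.
Mind the look-alikes: they are no part of the job. What is shaped like the level but purple is not meant.

How it is judged:
On the way, in this order (a step that is already met when the one before it is completed fails the run):
1. the cover is fully shut (value of joint cover below 0.004 m), for 0.2 s.
2. the level lies flat on the middle of the closed cover, along the deck, let go (value of joint cover below 0.004 m and x of level in the frame of cover_top between -0.042 and 0.03 m and y of level in the frame of cover_top between -0.05 and 0.05 m and z of level in the frame of cover_top between -0.004 and 0.005 m and angle between the z axis of level and the z axis of deck, either way round below 0.02 rad and angle between the x axis of level and the y axis of deck, either way round below 0.2 rad and contact force between the fingers and level below 0.1 N and contact force between level and deck above 0.5 N), for 0.6 s.
3. the foot is turned until the bubble is centred on the level lying on the cover (value of joint cover below 0.004 m and x of level in the frame of cover_top between -0.042 and 0.03 m and y of level in the frame of cover_top between -0.05 and 0.05 m and z of level in the frame of cover_top between -0.004 and 0.005 m and angle between the z axis of level and the z axis of deck, either way round below 0.02 rad and angle between the x axis of level and the y axis of deck, either way round below 0.2 rad and value of joint bubble between -0.0035 and 0.0035 m), for 0.4 s.
At the end, for the whole second after the job is handed in: Cover shut (4 mm); level flat on it (0.02 rad), along the deck (0.2 rad), its centre within 50 mm lengthwise and -42 to +30 mm across of the cover's; bubble within 3.5 mm of centre, deck within 6 mrad of level; fingers still pressing, the level bearing on the cover with 5 to 28 N, weight included (all of step 3 and angle between deck's own z axis and vertical below 0.006 rad and contact force between the fingers and level above 2.5 N and contact force between level and deck between 5 and 28 N); the arm keeps its last pose, push and grip.
It fails at once if a bystander on the table is shoved more than 40 mm (distance of any of dropper, wax, tape, cup, pad, polish, driver from where it was at the start of the episode above 0.04 m).
It also fails if it takes over 72 s, if anything falls off the work surface, if the arm or the gripper's body presses on something with over 40 N, if the wrist force passes 120 N, or if a joint passes its speed limit or range.

## Working session

There is one attempt and no reset: what is moved stays moved. The work goes in short steps, Python scripts to look and compute and a shell command to move; the robot and the scene stay as the last step left them, time stands still between calls to the robot, and variables do not carry over. Pictures are saved under pics/ and viewed, at most 10 in all, crops included, and the job is handed in when it is done.

```bash
ls; mkdir -p pics
cat > h.py <<'E'
import numpy as np, cv2
from scipy.spatial.transform import Rotation as R
from rig import robot
def cam(n):
    st=robot.read_state(); im,d=robot.read_camera(n); i=robot.camera_info(n)
    K=np.array(i["camera_matrix"])
    if n=="wrist":
        T=np.eye(4);T[:3,:3]=R.from_rotvec(st["tool_rot"]).as_matrix();T[:3,3]=st["tcp_pos"];T=T@np.array(i["hand_eye"])
    else:
        T=np.eye(4);o=np.array(i["orientation"]);T[:3,:3]=o if o.shape==(3,3) else R.from_rotvec(o).as_matrix();T[:3,3]=i["eye"]
    return im,d,K,T
def pts(d,K,T):
    v,u=np.indices(d.shape);c=np.stack([(u-K[0,2])/K[0,0]*d,(v-K[1,2])/K[1,1]*d,d],-1)
    return c@T[:3,:3].T+T[:3,3]
def save(n,im): cv2.imwrite("pics/"+n,im[...,::-1])
E
python3 - <<'E'
from h import *
print(robot.grip_depth,robot.read_state())
for n in("top","scene","wrist"):print({k:np.round(v,3).tolist() for k,v in robot.camera_info(n).items()})
for n in("top","scene"):
    im,d,K,T=cam(n);save(n+"0.png",im);np.savez(n+"0",im=im,d=d,K=K,T=T)
E
```

```text
pics
0.0187 {'clock': 0.0, 'joint_positions': array([-1.23202653e+00,  2.60717616e-01, -1.39404488e-01,  1.17271000e+00,
        1.21931827e-05,  1.57077584e+00]), 'qd': array([ 0.00165048, -0.00196877, -0.0007361 , -0.00183672, -0.00258287,
        0.00134868]), 'joint_torque': array([ 6.21120143e-04, -4.05677819e+01,  2.53923154e+01,  1.88087235e-02,
       -1.87836554e-05, -2.82338824e-06]), 'tcp_pos': array([ 0.17424167, -0.4944966 ,  0.2304339 ]), 'tool_rot': array([-3.09464679e+00, -5.29290436e-01,  5.19827029e-04]), 'contact_force': array([-0.07053111, -1.03566592, -0.2326703 ]), 'ft_torque': array([-0.02918554, -0.05407098,  0.00121216]), 'grasp_force': 0.0, 'opening': 0.08521672509444646}
{'camera_matrix': [[435.304, 0.0, 314.263], [0.0, 435.304, 201.282], [0.0, 0.0, 1.0]], 'eye': [0.333, -0.003, 1.565], 'orientation': [-2.149, 2.179, -0.114]}
{'camera_matrix': [[368.389, 0.0, 322.677], [0.0, 368.389, 195.575], [0.0, 0.0, 1.0]], 'eye': [1.006, 0.505, 0.854], 'orientation': [-1.054, -2.482, 0.98]}
{'camera_matrix': [[289.417, 0.0, 322.954], [0.0, 289.417, 202.665], [0.0, 0.0, 1.0]], 'hand_eye': [[0.0, -0.959, -0.285, 0.071], [1.0, 0.0, -0.001, -0.0], [0.001, -0.285, 0.959, -0.142], [0.0, 0.0, 0.0, 1.0]]}
```

View pics/top0.png

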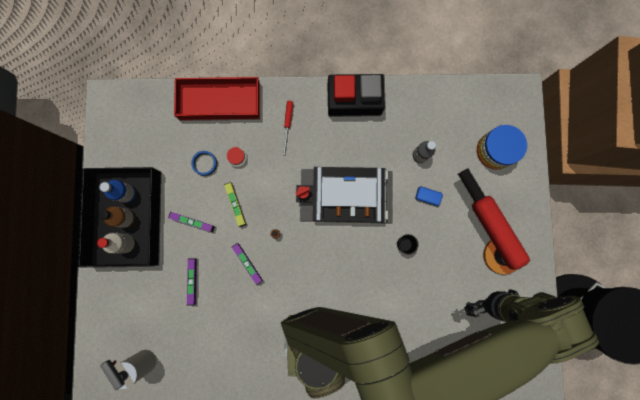

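View pics/scene0.png

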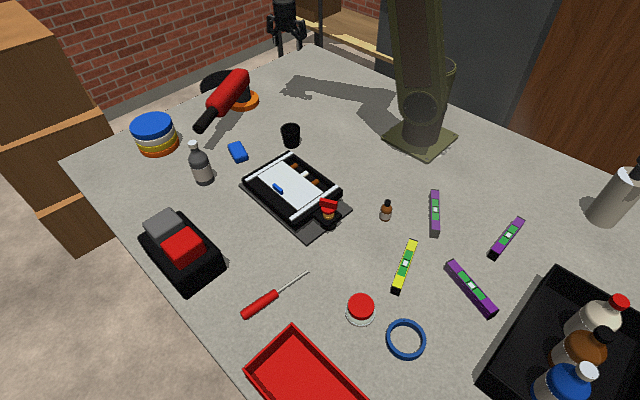

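Level-shaped things in the top view: yellow (234,204), purple (191,222), (191,281), (246,263). The one at (234,204) is the only yellow one, so it matches. I'll confirm it in a crop together with the deck.

Run:
```python
from h import *
z=np.load("top0.npz");im,d,K,T=[z[k] for k in("im","d","K","T")];P=pts(d,K,T)
a=cv2.resize(im[150:250,215:395],None,fx=4.4,fy=4.4,interpolation=cv2.INTER_CUBIC);save("crop1.png",a)
hsv=cv2.cvtColor(im,cv2.COLOR_RGB2HSV)
def seg(name,lo,hi,box):
    m=cv2.inRange(hsv,np.array(lo),np.array(hi));b=np.zeros_like(m);x0,y0,x1,y1=box;b[y0:y1,x0:x1]=m[y0:y1,x0:x1]
    v,u=np.nonzero(b);p=P[v,u];top=np.percentile(p[:,2],90);print(name,len(p),"zt",top.round(3))
    q=p[p[:,2]>top-.01] ;r=cv2.minAreaRect(q[:,:2].astype(np.float32));print(np.round(r[0],4),np.round(r[1],4),r[2],q.mean(0).round(4))
seg("yellow",(20,120,80),(35,255,255),(215,175,255,235))
seg("rib",(100,120,60),(130,255,255),(330,170,370,190))
seg("foot",(0,150,60),(8,255,255),(290,180,318,205))
# black/alu deck: height ranges
for lo,hi,n in((.06,.08,'cover/deck 60-80'),(.035,.09,'deck')):
    b=np.zeros(d.shape,bool);b[155:230,285:395]=1;b&=(P[...,2]>lo)&(P[...,2]<hi)
    q=P[b];r=cv2.minAreaRect(q[:,:2].astype(np.float32));print(n,len(q),np.round(r[0],4),np.round(r[1],4),r[2])
m=(P[...,2]>.06)&(P[...,2]<.078)&(im.min(-1)>110);b=np.zeros(d.shape,bool);b[172:212,318:380]=1;q=P[m&b]
r=cv2.minAreaRect(q[:,:2].astype(np.float32));print('white',len(q),np.round(r[0],4),np.round(r[1],4),r[2],np.median(q[:,2]))
for u,v in((234,204),(349,179),(304,193),(350,190),(388,168),(388,222),(315,168),(315,222),(322,222),(384,222)):print(u,v,P[v,u].round(4))
```

```text
yellow 143 zt 0.038
[0.4937 0.2832] [0.1551 0.0229] 18.860088348388672 [0.4947 0.2836 0.0345]
rib 40 zt 0.089
[ 0.5725 -0.1196] [0.0342 0.008 ] 87.3740463256836 [ 0.5724 -0.1197  0.0861]
foot 133 zt 0.115
[0.5257 0.0398] [0.0114 0.0481] 24.986570358276367 [0.526  0.0398 0.1132]
cover/deck 60-80 2891 [ 0.5211 -0.1051] [0.2948 0.1901] 88.17548370361328
deck 4151 [ 0.5222 -0.0941] [0.3191 0.1921] 88.03793334960938
white 1770 [ 0.5286 -0.1189] [0.213  0.1375] 89.08081817626953 0.06834902801624809
234 204 [0.494  0.2858 0.0306]
349 179 [ 0.5685 -0.1192  0.0891]
304 193 [0.5215 0.0354 0.095 ]
350 190 [ 0.5325 -0.1231  0.0733]
388 168 [ 6.213e-01 -2.693e-01 -4.000e-04]
388 222 [ 0.424  -0.2621  0.0053]
315 168 [ 0.6137 -0.0032  0.0606]
315 222 [ 4.28e-01 -5.00e-04  4.00e-04]
322 222 [ 0.4282 -0.0258 -0.0091]
384 222 [ 0.4211 -0.2393  0.0589]
```

View pics/crop1.png

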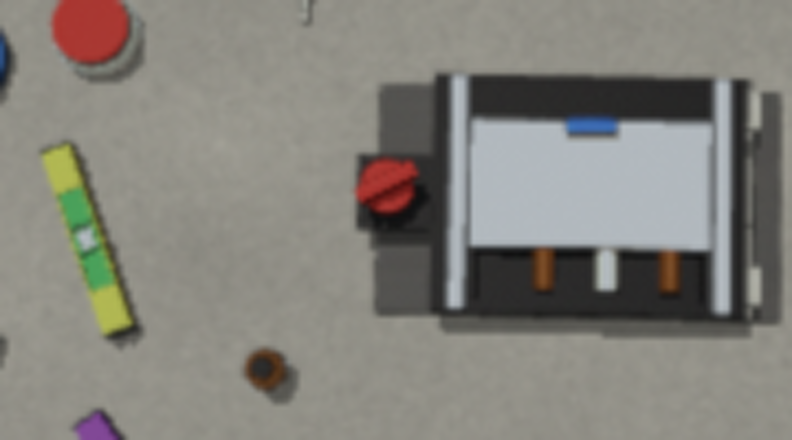

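The crop confirms a yellow level with a green vial and white bubble at (85,238). It also shows the blue rib at (592,126), the foot wing at (387,186) and the hinge on the right side.

```bash
cat >> h.py <<'E'
def go(x,y,z,yaw=None):
    s=robot.read_state();M=R.from_rotvec(s["tool_rot"])
    d=M.inv().apply(np.array([x,y,z])-s["tcp_pos"]);t=M.as_matrix()[:,0];cy=np.arctan2(t[1],t[0])
    w=np.zeros(3)
    if yaw is not None:
        G=R.from_euler('z',yaw)*R.from_matrix(np.diag([1,-1,-1.]));w=(M.inv()*G).as_rotvec()
    print("clk %.2f"%s["clock"],"yaw",cy.round(3),"delta",d.round(4),"rot",w.round(3),"dist",np.linalg.norm(d).round(3),"F",np.round(s["contact_force"],1))
E
python3 - <<'E'
from h import *
go(.612,-.122,.20,-.03)
E
```

```text
clk 0.10 yaw 0.339 delta [ 0.5367 -0.2059  0.0309] rot [-0.002  0.     0.369] dist 0.576 F [-0.2  1.3  0.2]
```

```bash
python3 -m pendant '[[0.537,-0.206,0.031,0,0,0.369],[0.537,-0.206,0.031,0,0,0.369],[0.537,-0.206,0.031,0,0,0.369],[0.537,-0.206,0.031,0,0,0.369],[0.537,-0.206,0.031,0,0,0.369],[0.537,-0.206,0.031,0,0,0.369],[0.537,-0.206,0.031,0,0,0.369],[0.537,-0.206,0.031,0,0,0.369]]' 0; python3 -c "
from h import *
go(.612,-.122,.20,-.03)"
```

```text
clock: 0.77
tcp_pos: [0.4195, -0.286, 0.2137]
tool_rot: [-3.141, 0.048, 0.001]
contact_force: [-0.2, -1.3, -0.6]
opening: 0.0005
grasp_force: 0.0
clk 0.77 yaw -0.03 delta [ 0.1875 -0.1698  0.0136] rot [-0.     0.001 -0.   ] dist 0.253 F [-0.2 -1.3 -0.6]
```

```bash
python3 -m pendant '[[0.187,-0.17,0.014,0,0,0],[0.187,-0.17,0.014,0,0,0],[0.187,-0.17,0.014,0,0,0],[0.187,-0.17,0.014,0,0,0],[0.187,-0.17,0.014,0,0,0],[0.187,-0.17,0.014,0,0,0],[0.187,-0.17,0.014,0,0,0],[0.187,-0.17,0.05,0,0,0]]'; python3 -c "
from h import *
go(.612,-.122,.078,-.03)
im,d,K,T=cam('wrist');save('w1.png',im)"
```

```text
clock: 1.43
tcp_pos: [0.6173, -0.1222, 0.1693]
tool_rot: [3.139, -0.041, 0.02]
contact_force: [1.5, -1.2, 0.7]
opening: 0.0001
grasp_force: 0.0
clk 1.43 yaw -0.026 delta [-0.0065 -0.0002  0.0912] rot [ 0.002 -0.013  0.004] dist 0.091 F [ 1.5 -1.2  0.7]
```

View pics/w1.png

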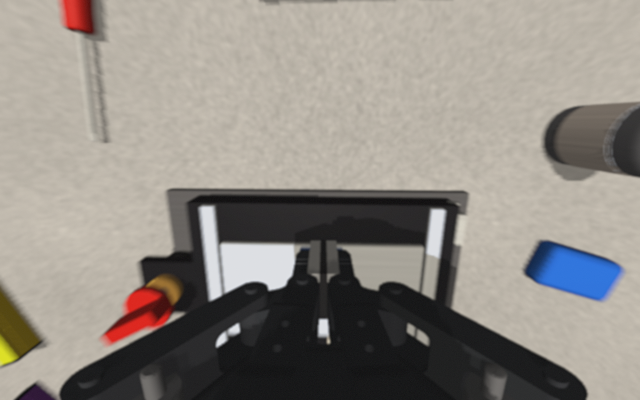

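Wrist view: the fingers (320,260) stand over the deck's free +x side, and nothing is in the way.

```bash
python3 -m pendant '[[-0.004,0,0.03,0,0,0],[-0.004,0,0.06,0,0,0],[-0.004,0,0.091,0,0,0],[-0.004,0,0.091,0,0,0],[-0.01,0,0.091,0,0,0],[-0.02,0,0.091,0,0,0],[-0.03,0,0.091,0,0,0],[-0.04,0,0.091,0,0,0]]'
python3 -m pendant '[[-0.006,0,0,0,0,0],[-0.012,0,0,0,0,0],[-0.018,0,0,0,0,0],[-0.024,0,0,0,0,0],[-0.03,0,0,0,0,0],[-0.03,0,0,0,0,0]]'
```

```text
clock: 2.15
tcp_pos: [0.5723, -0.123, 0.0759]
tool_rot: [3.14, -0.048, 0.008]
contact_force: [2.2, -0.3, -1.9]
opening: 0.0
grasp_force: 0.9
clock: 2.65
tcp_pos: [0.5389, -0.1213, 0.0731]
tool_rot: [-3.141, 0.048, 0.003]
contact_force: [-0.0, 0.2, -0.0]
opening: 0.0001
grasp_force: 0.0
```

```bash
python3 -m pendant '[[-0.005,0,-0.003,0,0,0],[-0.01,0,-0.003,0,0,0],[-0.01,0,-0.003,0,0,0],[-0.01,0,-0.003,0,0,0]]'; python3 -m pendant '[[-0.004,0,0,0,0,0],[-0.008,0,0,0,0,0],[-0.008,0,0,0,0,0],[-0.008,0,0,0,0,0]]';python3 -m pendant '[[-0.003,0,0,0,0,0],[-0.006,0,0,0,0,0],[-0.006,0,0,0,0,0],[-0.006,0,0,0,0,0]]'
```

```text
clock: 2.98
tcp_pos: [0.535, -0.1213, 0.0767]
tool_rot: [-3.141, 0.047, -0.013]
contact_force: [9.7, -0.3, -4.5]
opening: 0.0001
grasp_force: 4.6
clock: 3.32
tcp_pos: [0.5349, -0.1215, 0.0778]
tool_rot: [-3.141, 0.046, -0.035]
contact_force: [23.5, 0.6, -16.2]
opening: -0.0002
grasp_force: 11.3
clock: 3.65
tcp_pos: [0.5347, -0.1217, 0.0787]
tool_rot: [-3.141, 0.045, -0.051]
contact_force: [34.5, 1.4, -21.6]
opening: 0.0001
grasp_force: 16.1
```

End stop reached: the TCP stays at 0.535 while the force rises. Backing off.

```bash
python3 -m pendant '[[0.015,0,0,0,0,0],[0.03,0,0,0,0,0],[0.03,0,-0.04,0,0,0],[0.03,0,-0.08,0,0,0],[0.03,0,-0.12,0,0,0]]' 0.085
python3 - <<'E'
from h import *
go(.494,.2835,.2,.325)
im,d,K,T=cam('top');P=pts(d,K,T);save('top1.png',im)
m=cv2.inRange(cv2.cvtColor(im,cv2.COLOR_RGB2HSV),np.array((100,120,60)),np.array((130,255,255)));m[:170]=0;m[215:]=0;m[:,:325]=0;m[:,375:]=0
print(P[m>0].mean(0) if m.any() else None,(m>0).sum())
E
```

```text
clock: 4.07
tcp_pos: [0.5449, -0.1211, 0.196]
tool_rot: [-3.14, 0.047, 0.008]
contact_force: [0.5, -0.1, 0.2]
opening: 0.0606
grasp_force: 0.0
clk 4.07 yaw -0.03 delta [-0.063  -0.4029 -0.0034] rot [-0.002  0.005 -0.355] dist 0.408 F [ 0.5 -0.1  0.2]
None 0
```

```bash
python3 -m pendant '[[-0.063,-0.403,-0.003,-0.002,0.005,-0.355],[-0.063,-0.403,-0.003,-0.002,0.005,-0.355],[-0.063,-0.403,-0.003,-0.002,0.005,-0.355],[-0.063,-0.403,-0.003,-0.002,0.005,-0.355],[-0.063,-0.403,-0.003,-0.002,0.005,-0.355],[-0.063,-0.403,-0.003,-0.002,0.005,-0.355],[-0.063,-0.403,-0.003,-0.002,0.005,-0.355],[-0.063,-0.403,-0.003,-0.002,0.005,-0.355]]';python3 -m pendant '[[0.007,-0.075,0,0,0,0],[0.007,-0.075,0,0,0,0],[0.007,-0.075,0,0,0,0],[0.007,-0.075,0,0,0,0]]'
python3 - <<'E'
from h import *
im,d,K,T=cam('top');P=pts(d,K,T)
hsv=cv2.cvtColor(im,cv2.COLOR_RGB2HSV)
m=cv2.inRange(hsv,np.array((100,120,60)),np.array((130,255,255)));m[:170]=0;m[215:]=0;m[:,:325]=0;m[:,375:]=0
print('rib',P[m>0].mean(0) if m.any() else None,(m>0).sum())
go(.494,.2835,.035,.325)
im,d,K,T=cam('wrist');P=pts(d,K,T);save('w2.png',im)
hsv=cv2.cvtColor(im,cv2.COLOR_RGB2HSV)
m=cv2.inRange(hsv,np.array((22,120,60)),np.array((38,255,255)))
q=P[m>0];q=q[abs(q[:,2]-.034)<.008];print(len(q),q.mean(0),cv2.minAreaRect(q[:,:2].astype(np.float32)))
E
```

```text
clock: 4.78
tcp_pos: [0.5087, 0.1957, 0.1982]
tool_rot: [-3.077, -0.56, 0.001]
contact_force: [-0.1, 0.6, 0.8]
opening: 0.0852
grasp_force: 0.0
clock: 5.12
tcp_pos: [0.5054, 0.2328, 0.1991]
tool_rot: [-3.036, -0.629, 0.01]
contact_force: [-0.1, -0.2, 0.4]
opening: 0.085
grasp_force: 0.0
rib [ 0.52208836 -0.1173869   0.08305045] 38
clk 5.17 yaw 0.407 delta [ 0.0094 -0.0451  0.1662] rot [-0.041 -0.001  0.082] dist 0.172 F [-0.4 -0.1  0.5]
1803 [0.49947924 0.28831777 0.03332052] ((0.49132800102233887, 0.2862570583820343), (0.15691275894641876, 0.023553699254989624), 19.168521881103516)
```

View pics/w2.png

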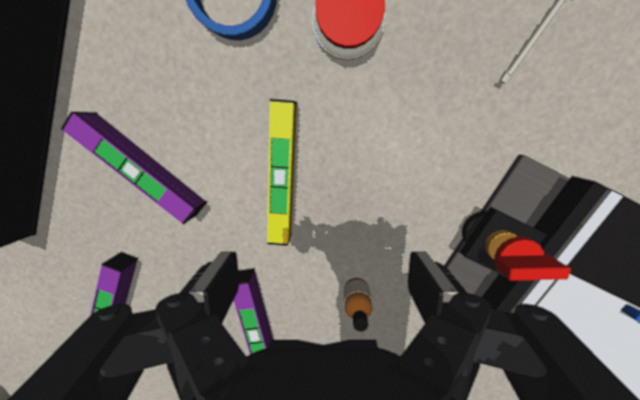

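```bash
python3 -m pendant '[[0,0,0,0,0,0]]'; python3 -c "
from h import *
go(.4925,.285,.12,.33)"
```

```text
clock: 5.3
tcp_pos: [0.5058, 0.2313, 0.1994]
tool_rot: [-3.037, -0.625, 0.009]
contact_force: [-0.1, -0.4, 0.0]
opening: 0.0851
grasp_force: 0.0
clk 5.30 yaw 0.406 delta [ 0.0087 -0.0513  0.0816] rot [-0.042 -0.001  0.076] dist 0.097 F [-0.1 -0.4  0. ]
```

```bash
python3 -m pendant '[[0.009,-0.051,0.082,-0.042,0,0.076],[0.009,-0.051,0.082,-0.042,0,0.076],[0.009,-0.051,0.082,-0.042,0,0.076],[0.009,-0.051,0.082,-0.042,0,0.076],[0.009,-0.051,0.082,-0.042,0,0.076]]'; python3 -c "
from h import *
go(.4925,.285,.12,.33);print(robot.read_state()['joint_positions'].round(3))"
```

```text
clock: 5.72
tcp_pos: [0.5164, 0.2264, 0.12]
tool_rot: [-3.048, -0.609, 0.013]
contact_force: [-0.6, 0.4, 0.5]
opening: 0.0848
grasp_force: 0.0
clk 5.72 yaw 0.395 delta [ 0.0005 -0.0633  0.0022] rot [-0.034  0.003  0.065] dist 0.063 F [-0.6  0.4  0.5]
[ 0.394  0.395 -0.242  0.936  0.034  3.141]
```

Joint 6 is at its limit (yaw = q1−q6+π), so I'll use the half-turned grasp instead.

```bash
python3 -m pendant '[[0,-0.01,0,-0.034,0,-0.12],[0,-0.02,0,-0.034,0,-0.24],[0,-0.03,0,-0.034,0,-0.36],[0,-0.04,0,-0.034,0,-0.48],[0,-0.05,0,-0.034,0,-0.6],[0,-0.06,0,-0.034,0,-0.72],[0,-0.063,0,-0.034,0,-0.84],[0,-0.063,0,-0.034,0,-0.96]]';python3 -m pendant '[[0,0,0,0,0,-0.12],[0,0,0,0,0,-0.24],[0,0,0,0,0,-0.36],[0,0,0,0,0,-0.48],[0,0,0,0,0,-0.6],[0,0,0,0,0,-0.72],[0,0,0,0,0,-0.84],[0,0,0,0,0,-0.96]]'; python3 -c "
from h import *
go(.4925,.285,.12,3.47);print(robot.read_state()['joint_positions'].round(3))"
```

```text
clock: 6.38
tcp_pos: [0.4933, 0.2867, 0.1248]
tool_rot: [-2.44, -1.978, -0.031]
contact_force: [0.6, 0.7, -0.3]
opening: 0.0846
grasp_force: 0.0
clock: 7.05
tcp_pos: [0.4936, 0.2858, 0.1248]
tool_rot: [1.249, 2.873, 0.027]
contact_force: [-0.3, 0.5, 0.7]
opening: 0.0851
grasp_force: 0.0
clk 7.05 yaw 2.321 delta [ 0.0002 -0.0015  0.0047] rot [ 0.017  0.012 -1.149] dist 0.005 F [-0.3  0.5  0.7]
[ 0.523  0.387 -0.24   0.924  0.003  1.343]
```

```bash
python3 -m pendant '[[0,0,0.001,0.002,0,-0.12],[0,0,0.002,0.004,0,-0.24],[0,0,0.003,0.006,0.006,-0.36],[0,0,0.004,0.008,0.008,-0.48],[0,0,0.004,0.01,0.01,-0.6],[0,0,0.004,0.017,0.012,-0.72],[0,0,0.005,0.017,0.012,-0.84],[0,0,0.005,0.017,0.012,-0.96]]';python3 -m pendant '[[0,0,0,0,0,-0.1],[0,0,0,0,0,-0.189],[0,0,0,0,0,-0.189],[0,0,0,0,0,-0.189]]'
python3 - <<'E'
from h import *
im,d,K,T=cam('wrist');P=pts(d,K,T);np.savez('w3',im=im,d=d,K=K,T=T)
hsv=cv2.cvtColor(im,cv2.COLOR_RGB2HSV)
m=cv2.inRange(hsv,np.array((22,120,60)),np.array((38,255,255)))
n,l,s,c=cv2.connectedComponentsWithStats(m);
q=P[m>0];q=q[abs(q[:,2]-.034)<.008];print(len(q),q.mean(0),cv2.minAreaRect(q[:,:2].astype(np.float32)))
go(.4925,.285,.035,3.47);print(robot.read_state()['joint_positions'].round(3));save('w3.png',im)
E
```

```text
clock: 7.72
tcp_pos: [0.4938, 0.2859, 0.1196]
tool_rot: [0.219, -3.132, -0.001]
contact_force: [0.0, 0.0, -0.3]
opening: 0.0853
grasp_force: 0.0
clock: 8.05
tcp_pos: [0.4935, 0.2858, 0.1193]
tool_rot: [0.501, -3.099, -0.002]
contact_force: [0.7, -0.1, -0.6]
opening: 0.085
grasp_force: 0.0
2962 [0.48105484 0.28225793 0.03350552] ((0.49193257093429565, 0.2858912944793701), (0.15688465535640717, 0.023303957656025887), 19.169221878051758)
clk 8.10 yaw -2.821 delta [ 0.0009 -0.0006  0.0841] rot [ 0.001 -0.002 -0.008] dist 0.084 F [-0.4 -0.4  0.4]
[ 0.524  0.406 -0.226  0.941  0.002  0.203]
```

View pics/w3.png

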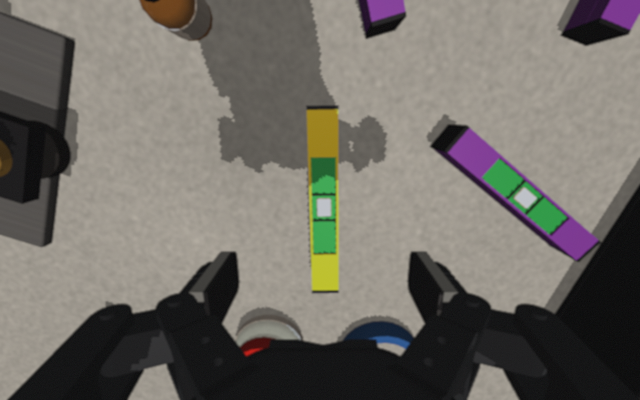

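The yellow level is centred between the open fingers at (323,205). Descending and gripping.

```bash
python3 -m pendant '[[0.001,0,0.035,0,0,-0.012],[0.001,0,0.07,0,0,-0.012],[0.001,0,0.1,0,0,-0.012],[0.001,0,0.112,0,0,-0.012],[0.001,0,0.112,0,0,-0.012],[0.001,0,0.112,0,0,-0.012]]'; python3 -m pendant '[[0,0,0,0,0,0],[0,0,0,0,0,0],[0,0,0,0,0,0],[0,0,0,0,0,0],[0,0,0,0,0,0],[0,0,0,0,0,0],[0,0,0,0,0,0],[0,0,0,0,0,0]]' 0
```

```text
clock: 8.6
tcp_pos: [0.4912, 0.2851, 0.006]
tool_rot: [0.521, -3.093, 0.0]
contact_force: [0.6, -0.3, 0.3]
opening: 0.0852
grasp_force: 0.0
clock: 9.27
tcp_pos: [0.4921, 0.2859, 0.0072]
tool_rot: [0.524, -3.095, -0.002]
contact_force: [-0.5, 0.7, 6.4]
opening: 0.0231
grasp_force: 60.5
```

```bash
python3 -m pendant '[[0,0,-0.04,0,0,0],[0,0,-0.08,0,0,0],[0,0,-0.12,0,0,0],[0,0,-0.16,0,0,0],[0,0,-0.16,0,0,0]]'; python3 -c "
from h import *
go(.465,-.118,.168,-1.60)"
```

```text
clock: 9.68
tcp_pos: [0.4962, 0.2877, 0.1743]
tool_rot: [-0.523, 3.089, 0.008]
contact_force: [2.0, 0.7, -2.1]
opening: 0.023
grasp_force: 60.1
clk 9.68 yaw -2.806 delta [ 0.163  -0.3729  0.0034] rot [-0.003  0.01  -1.206] dist 0.407 F [ 2.   0.7 -2.1]
```

```bash
python3 -m pendant '[[0.016,-0.037,0,0,0,-0.12],[0.032,-0.074,0,0,0,-0.24],[0.048,-0.111,0,0,0,-0.36],[0.064,-0.148,0,0,0,-0.48],[0.08,-0.185,0,0,0,-0.6],[0.096,-0.222,0,0,0,-0.72],[0.112,-0.259,0,0,0,-0.84],[0.128,-0.296,0,0,0,-0.96]]'; python3 -c "
from h import *
go(.465,-.118,.168,-1.60)"
```

```text
clock: 10.35
tcp_pos: [0.4689, -0.0181, 0.1654]
tool_rot: [1.829, -2.548, -0.005]
contact_force: [1.0, 0.1, -2.7]
opening: 0.023
grasp_force: 60.1
clk 10.35 yaw -1.897 delta [ 0.0959 -0.0282 -0.0025] rot [ 0.005 -0.001 -0.297] dist 0.1 F [ 1.   0.1 -2.7]
```

```bash
python3 -m pendant '[[0.032,-0.01,0,0,0,-0.1],[0.064,-0.02,0,0,0,-0.2],[0.096,-0.028,0,0,0,-0.297],[0.096,-0.028,0,0,0,-0.297],[0.096,-0.028,0,0,0,-0.297],[0.096,-0.028,0,0,0,-0.297]]'
python3 - <<'E'
from h import *
im,d,K,T=cam('scene');P=pts(d,K,T);save('s2.png',cv2.resize(im[120:270,200:440],None,fx=3.3,fy=3.3))
hsv=cv2.cvtColor(im,cv2.COLOR_RGB2HSV)
m=cv2.inRange(hsv,np.array((100,120,50)),np.array((130,255,255)));m[:165]=0;m[240:]=0;m[:,:255]=0;m[:,350:]=0
print(m.sum()/255,P[m>0].mean(0))
go(.465,-.118,.168,-1.60)
E
```

```text
clock: 10.85
tcp_pos: [0.4648, -0.116, 0.1656]
tool_rot: [2.179, -2.258, -0.007]
contact_force: [0.1, 1.1, -3.5]
opening: 0.0229
grasp_force: 60.1
55.0 [ 0.53953047 -0.08998064  0.11142079]
clk 10.90 yaw -1.605 delta [ 0.0025 -0.0001 -0.0022] rot [ 0.005  0.001 -0.005] dist 0.003 F [ 0.2  0.5 -2.3]
```

View pics/s2.png

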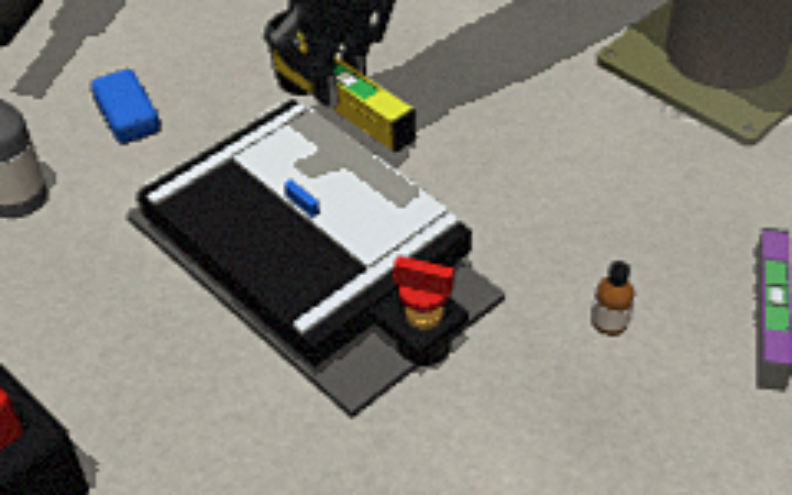

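The cover is shut over the compartment (rib at crop (302,197)) and the level is held above it. Lowering.

```bash
python3 -m pendant '[[0.002,0,0.03,0.005,0,-0.005],[0.002,0,0.06,0.005,0,-0.005],[0.002,0,0.08,0.005,0,-0.005],[0.002,0,0.084,0.005,0,-0.005],[0.002,0,0.084,0.005,0,-0.005],[0.002,0,0.084,0.005,0,-0.005]]';for i in 1 2; do python3 -m pendant '[[0,0,0.0015,0,0,0],[0,0,0.0015,0,0,0],[0,0,0.0015,0,0,0]]'; done
```

```text
clock: 11.4
tcp_pos: [0.4658, -0.1176, 0.0831]
tool_rot: [-2.19, 2.251, -0.002]
contact_force: [-0.4, 0.3, -2.0]
opening: 0.023
grasp_force: 60.1
clock: 11.65
tcp_pos: [0.4662, -0.1185, 0.0821]
tool_rot: [-2.188, 2.252, -0.005]
contact_force: [0.5, -0.6, -2.4]
opening: 0.0229
grasp_force: 60.1
clock: 11.9
tcp_pos: [0.4652, -0.1184, 0.0796]
tool_rot: [-2.188, 2.253, -0.002]
contact_force: [-0.2, -0.2, -1.3]
opening: 0.0232
grasp_force: 60.1
```

```bash
for i in 1 2 3; do python3 -m pendant '[[0,0,0.0015,0,0,0],[0,0,0.0015,0,0,0],[0,0,0.0015,0,0,0]]'|grep -E "tcp|force"; done
```

```text
tcp_pos: [0.465, -0.1184, 0.0778]
contact_force: [-0.3, -0.4, -3.1]
grasp_force: 60.1
tcp_pos: [0.4654, -0.1183, 0.077]
contact_force: [-1.9, 2.9, 2.3]
grasp_force: 61.1
tcp_pos: [0.4662, -0.1181, 0.0759]
contact_force: [-0.7, 3.0, 6.3]
grasp_force: 61.5
```

```bash
python3 -m pendant '[[0,0,0,0,0,0],[0,0,0,0,0,0],[0,0,0,0,0,0],[0,0,0,0,0,0]]' 0.045; python3 -m pendant '[[0,0,-0.01,0,0,0],[0,0,-0.03,0,0,0],[0,0,-0.06,0,0,0],[0,0,-0.09,0,0,0],[0,0,-0.12,0,0,0]]'; python3 -m pendant '[[0.04,0,0,0,0,0],[0.08,0,0,0,0,0],[0.12,0,0,0,0,0],[0.16,0,0,0,0,0],[0.16,0,0,0,0,0]]'
python3 - <<'E'
from h import *
im,d,K,T=cam('top');P=pts(d,K,T);save('t3.png',cv2.resize(im[150:230,260:400],None,fx=5,fy=5,interpolation=cv2.INTER_CUBIC))
go(.526,.04,.2)
print(robot.read_state()['joint_positions'].round(3))
E
```

```text
clock: 12.98
tcp_pos: [0.4652, -0.1185, 0.0748]
tool_rot: [-2.188, 2.253, -0.002]
contact_force: [-0.0, -0.4, -0.2]
opening: 0.0446
grasp_force: 0.0
clock: 13.4
tcp_pos: [0.4646, -0.1183, 0.1958]
tool_rot: [-2.189, 2.254, -0.0]
contact_force: [0.5, 0.2, 0.0]
opening: 0.0448
grasp_force: 0.0
clock: 13.82
tcp_pos: [0.4608, -0.285, 0.1949]
tool_rot: [2.18, -2.26, 0.009]
contact_force: [0.7, -0.5, -0.2]
opening: 0.045
grasp_force: 0.0
clk 13.87 yaw -1.605 delta [-0.3238 -0.0546 -0.0057] rot [0. 0. 0.] dist 0.328 F [ 0.3  0.3 -0.2]
[-0.549  0.301 -0.177  1.09  -0.    -2.085]
```

View pics/t3.png

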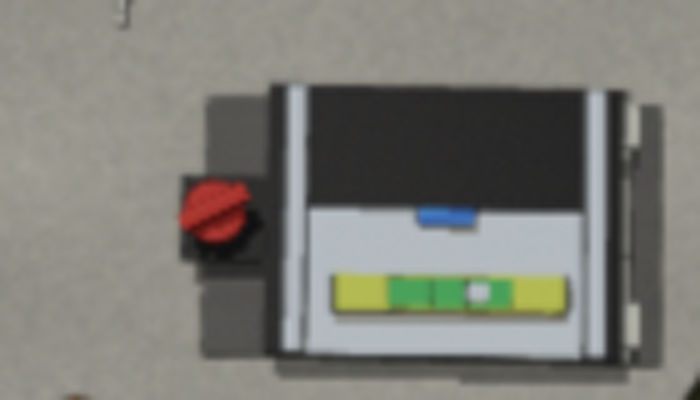

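The level lies on the middle of the cover (crop (450,294)). The bubble at (479,293) is about 19 mm towards the hinge, so the foot needs about 2.15 rad clockwise. The wing runs from (182,222) to (248,188).

```bash
python3 -m pendant '[[-0.04,-0.007,-0.005,0,0,-0.06],[-0.08,-0.014,-0.005,0,0,-0.12],[-0.12,-0.021,-0.005,0,0,-0.18],[-0.16,-0.028,-0.005,0,0,-0.24],[-0.2,-0.034,-0.005,0,0,-0.3],[-0.24,-0.041,-0.005,0,0,-0.36],[-0.28,-0.048,-0.005,0,0,-0.42],[-0.324,-0.055,-0.005,0,0,-0.471]]';python3 -m pendant '[[0,0,0,0,0,0],[0,0,0,0,0,0]]'
python3 - <<'E'
from h import *
im,d,K,T=cam('wrist');P=pts(d,K,T);save('w4.png',im)
hsv=cv2.cvtColor(im,cv2.COLOR_RGB2HSV)
m=cv2.inRange(hsv,np.array((0,150,50)),np.array((8,255,255)))|cv2.inRange(hsv,np.array((173,150,50)),np.array((180,255,255)))
q=P[m>0];q=q[(abs(q[:,2]-.114)<.006)&(abs(q[:,0]-.526)<.05)&(abs(q[:,1]-.04)<.05)];print(len(q),q.mean(0),cv2.minAreaRect(q[:,:2].astype(np.float32)))
go(.5257,.0398,.12,-1.134)
print(robot.read_state()['joint_positions'].round(3))
E
```

```text
clock: 14.53
tcp_pos: [0.5234, 0.0441, 0.1999]
tool_rot: [-2.657, 1.675, -0.001]
contact_force: [0.4, -0.7, -0.0]
opening: 0.0451
grasp_force: 0.0
clock: 14.7
tcp_pos: [0.5236, 0.0444, 0.1996]
tool_rot: [2.659, -1.673, 0.0]
contact_force: [0.5, -1.2, -0.2]
opening: 0.0454
grasp_force: 0.0
790 [0.52589017 0.03976369 0.11345149] ((0.5255658626556396, 0.04125382751226425), (0.011519182473421097, 0.048354052007198334), 25.935026168823242)
clk 14.75 yaw -1.126 delta [ 0.0036 -0.0008  0.0796] rot [ 0.    -0.001  0.008] dist 0.08 F [-0.4 -0.1  0.6]
[ 8.200e-02  2.760e-01 -2.000e-01  1.095e+00 -1.000e-03 -1.934e+00]
```

```bash
python3 -m pendant '[[0.003,-0.001,0.04,0,0,0],[0.003,-0.001,0.08,0,0,0],[0.003,-0.001,0.107,0,0,0],[0.003,-0.001,0.107,0,0,0],[0.003,-0.001,0.107,0,0,0]]';python3 -m pendant '[[0,0,0,0,0,0],[0,0,0,0,0,0],[0,0,0,0,0,0],[0,0,0,0,0,0],[0,0,0,0,0,0],[0,0,0,0,0,0]]' 0
```

```text
clock: 15.17
tcp_pos: [0.5247, 0.0377, 0.0921]
tool_rot: [2.651, -1.682, -0.003]
contact_force: [-0.8, 0.0, 0.9]
opening: 0.0451
grasp_force: 0.0
clock: 15.67
tcp_pos: [0.5277, 0.0383, 0.0953]
tool_rot: [-2.653, 1.681, -0.007]
contact_force: [-2.7, -1.9, 5.6]
opening: 0.0106
grasp_force: 59.2
```

```bash
python3 -m pendant '[[0,0,-0.002,0,0,0.12],[0,0.001,-0.002,0,0,0.24],[0,0.001,-0.002,0,0,0.36],[0,0.001,-0.002,0,0,0.48],[-0.001,0.002,-0.002,0,0,0.6],[-0.001,0.002,-0.002,0,0,0.72],[-0.001,0.002,-0.002,0,0,0.84],[-0.001,0.0025,-0.002,0,0,0.96]]'; python3 -c "
from h import *
go(.5256,.0405,.094)
im,d,K,T=cam('top');save('t4.png',cv2.resize(im[150:230,260:400],None,fx=5,fy=5,interpolation=cv2.INTER_CUBIC))"
```

```text
clock: 16.33
tcp_pos: [0.5238, 0.0384, 0.0954]
tool_rot: [-1.57, 2.72, -0.002]
contact_force: [-0.0, 0.3, -5.3]
opening: 0.0105
grasp_force: 60.6
clk 16.33 yaw -2.095 delta [-0.0027 -0.0006  0.0014] rot [0. 0. 0.] dist 0.003 F [-0.   0.3 -5.3]
```

```bash
python3 -m pendant '[[0,0,0,0,0,0.12],[0,0.001,0,0,0,0.24],[0,0.001,0,0,0,0.36],[-0.001,0.001,0,0,0,0.48],[-0.001,0.002,0,0,0,0.6],[-0.001,0.002,0,0,0,0.72],[-0.001,0.002,0,0,0,0.84],[-0.001,0.002,0,0,0,0.92]]'; python3 -m pendant '[[0,0,0,0,0,0],[0,0,0,0,0,0],[0,0,0,0,0,0],[0,0,0,0,0,0],[0,0,0,0,0,0],[0,0,0,0,0,0],[0,0,0,0,0,0],[0,0,0,0,0,0]]';python3 -m pendant '[[0,0,0,0,0,0],[0,0,0,0,0,0],[0,0,0,0,0,0],[0,0,0,0,0,0],[0,0,0,0,0,0],[0,0,0,0,0,0],[0,0,0,0,0,0],[0,0,0,0,0,0]]' >/dev/null
python3 - <<'E'
from h import *
go(.5256,.0405,.094)
a=[]
for n,b in(('top',(195,225,315,385)),('scene',(120,200,255,360)),('wrist',(0,400,0,640))):
    im,d,K,T=cam(n);np.savez('b_'+n,im=im,d=d,K=K,T=T)
    im=im[b[0]:b[1],b[2]:b[3]]
    a.append(cv2.resize(im,(390,int(390*im.shape[0]/im.shape[1])),interpolation=cv2.INTER_CUBIC))
c=np.zeros((a[0].shape[0]+a[2].shape[0],780,3),np.uint8)
c[:a[0].shape[0],:390]=a[0];c[a[0].shape[0]:,:390]=a[2];c[:a[1].shape[0],390:]=a[1]
save('m5.png',c)
E
```

```text
clock: 17.05
tcp_pos: [0.5217, 0.0414, 0.0954]
tool_rot: [0.205, -3.135, -0.003]
contact_force: [-1.8, 3.6, -2.2]
opening: 0.0107
grasp_force: 60.9
clock: 17.72
tcp_pos: [0.5217, 0.0414, 0.0954]
tool_rot: [0.214, -3.134, -0.002]
contact_force: [-3.9, 3.5, 0.6]
opening: 0.0104
grasp_force: 61.3
clk 18.38 yaw -3.005 delta [-0.0037 -0.0014  0.0013] rot [0. 0. 0.] dist 0.004 F [-3.1  3.7 -0.2]
```

View pics/m5.png

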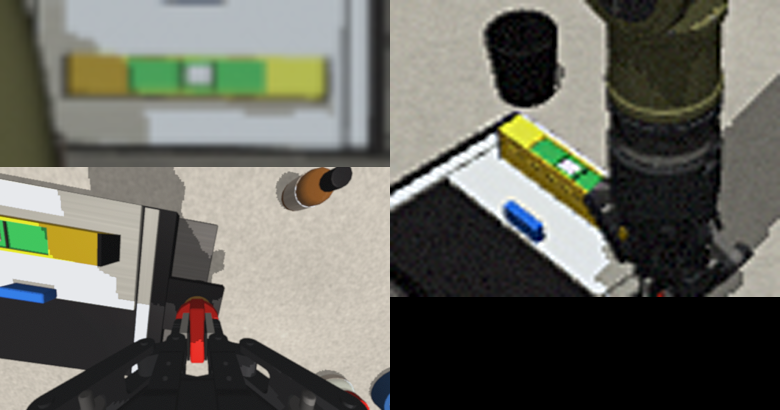

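Bubble at (200,74) in the top-left panel, nearly centred and slightly towards the hinge. I'll measure it at sub-pixel level.

```bash
cat >> h.py <<'E'
def bub(im,d,K,T):
    P=pts(d,K,T); b=im[195:225,315:385].astype(float);p=P[195:225,315:385]
    hsv=cv2.cvtColor(im[195:225,315:385],cv2.COLOR_RGB2HSV)
    g=cv2.inRange(hsv,np.array((45,80,40)),np.array((80,255,255)))>0
    v,u=np.nonzero(g);r=np.median(v);rows=slice(int(r)-1,int(r)+2)
    u0,u1=u.min(),u.max()
    red=b[rows,:,0].mean(0);gr=b[rows,:,1].mean(0);bl=b[rows,:,2].mean(0)
    # green-ness edges of vial and blueness bubble centroid
    print("rows",r,"u",u0,u1);c=np.arange(u0-3,u1+4)
    print("col",c);print("R",red[c].astype(int));print("G",gr[c].astype(int));print("B",bl[c].astype(int))
    w=np.clip(bl[u0+3:u1-2]-np.percentile(bl[u0+3:u1-2],60),0,None);cb=(w*np.arange(u0+3,u1-2)).sum()/w.sum()
    print("bubble col",cb)
E
python3 - <<'E'
from h import *
z=np.load('b_top.npz');bub(*[z[k] for k in('im','d','K','T')])
E
```

```text
rows 13.0 u 23 47
col [20 21 22 23 24 25 26 27 28 29 30 31 32 33 34 35 36 37 38 39 40 41 42 43
 44 45 46 47 48 49 50]
R [146 144 127  68  71  73  73  74  74  73  72  68  68 117 166 171 170 149
  78  71  72  72  72  72  72  71  77 117 173 178 179]
G [126 125 120 121 155 160 160 160 160 160 159 145 115 145 178 182 180 161
 120 154 159 159 159 158 158 158 159 167 184 185 186]
B [ 52  51  53  65  87  89  89  89  89  89  88  82  75 124 177 183 181 158
  85  86  88  88  88  88  88  88  88  86  81  80  81]
bubble col 35.18967036841177
```

```bash
python3 -m pendant '[[0,0,0,0,0,0.08],[-0.001,0,0,0,0,0.16],[-0.001,0,0,0,0,0.16],[-0.001,0,0,0,0,0.16]]'; python3 -m pendant '[[0,0,0,0,0,0],[0,0,0,0,0,0],[0,0,0,0,0,0],[0,0,0,0,0,0]]' 0.04; python3 -m pendant '[[0,0,-0.04,0,0,0],[0,0,-0.08,0,0,0],[0,0,-0.1,0,0,0],[0,0,-0.1,0,0,0]]' 0;python3 -m pendant '[[0,0.04,0,0,0,0],[0,0.04,0,0,0,0],[0,0.04,0,0,0,0],[0,0.04,0,0,0,0],[0,0.04,0,0,0,0],[0,0.04,0,0,0,0],[0,0.04,0,0,0,0]]' >/dev/null
python3 - <<'E'
from h import *
a=cam('top');bub(*a);go(.465,-.118,.16)
E
```

```text
clock: 18.87
tcp_pos: [0.5217, 0.0421, 0.0953]
tool_rot: [-0.037, -3.139, -0.004]
contact_force: [-6.0, 5.5, 2.0]
opening: 0.0105
grasp_force: 61.7
clock: 19.2
tcp_pos: [0.5249, 0.0404, 0.0956]
tool_rot: [0.042, 3.138, -0.001]
contact_force: [0.2, 0.0, -0.2]
opening: 0.0402
grasp_force: 0.0
clock: 19.53
tcp_pos: [0.5278, 0.0407, 0.2007]
tool_rot: [0.042, 3.129, 0.0]
contact_force: [2.0, -0.2, 0.6]
opening: -0.0
grasp_force: 0.0
rows 13.0 u 23 47
col [20 21 22 23 24 25 26 27 28 29 30 31 32 33 34 35 36 37 38 39 40 41 42 43
 44 45 46 47 48 49 50]
R [178 177 157  88  73  73  73  73  73  73  72  70  92 147 169 171 169 148
  74  70  72  72  72  72  72  72  77 117 173 178 178]
G [185 185 179 162 160 160 160 160 160 159 159 146 129 170 181 182 180 164
 124 155 159 159 159 158 159 158 159 167 184 186 186]
B [ 82  82  84  89  90  89  89  89  89  88  88  84 102 159 180 182 181 159
  84  86  88  88  88  88  88  88  88  86  81  80  81]
bubble col 34.90215716486904
clk 20.17 yaw 3.113 delta [ 0.0539 -0.1997  0.0348] rot [0. 0. 0.] dist 0.21 F [-0.4 -0.9 -0. ]
```

```bash
python3 -m pendant '[[0.01,-0.04,0,0,0,0],[0.02,-0.08,0,0,0,0],[0.03,-0.12,0,0,0,0],[0.044,-0.16,0,0,0,0],[0.054,-0.2,0,0,0,0],[0.054,-0.2,0,0,0,0],[0.054,-0.2,0.04,0,0,0],[0.054,-0.2,0.04,0,0,0]]'; python3 -c "
from h import *
go(.4655,-.118,.112,3.1416)
print(robot.read_state()['opening'])"
```

```text
clock: 20.83
tcp_pos: [0.4608, -0.1178, 0.1502]
tool_rot: [-0.048, -3.134, -0.003]
contact_force: [-1.9, 0.6, -0.7]
opening: 0.0002
grasp_force: 0.0
clk 20.83 yaw 3.111 delta [-0.005  -0.0001  0.0382] rot [ 0.002 -0.007 -0.03 ] dist 0.039 F [-1.9  0.6 -0.7]
0.00023591688988745384
```

```bash
python3 -m pendant '[[0,0,0.02,0,0,0],[0,0,0.035,0,0,0],[0,0,0.035,0,0,0],[0,0,0.035,0,0,0]]'|grep -E "tcp|contact"; for i in 1 2 3; do python3 -m pendant '[[0,0,0.002,0,0,0],[0,0,0.002,0,0,0],[0,0,0.002,0,0,0]]'|grep -E "tcp|contact"; done
```

```text
tcp_pos: [0.4649, -0.1172, 0.1201]
contact_force: [-0.6, -0.4, -0.0]
tcp_pos: [0.4661, -0.1178, 0.119]
contact_force: [0.4, -0.2, 0.4]
tcp_pos: [0.4653, -0.1178, 0.1161]
contact_force: [-1.3, -0.4, -0.3]
tcp_pos: [0.4651, -0.1177, 0.1138]
contact_force: [-0.3, 0.9, -0.8]
```

```bash
python3 -m pendant '[[0,0,0.003,0,0,0],[0,0,0.006,0,0,0],[0,0,0.006,0,0,0]]'|grep -E "tcp|contact"; for i in 1 2 3; do python3 -m pendant '[[0,0,0.001,0,0,0],[0,0,0.001,0,0,0],[0,0,0.001,0,0,0]]'|grep -E "tcp|contact"; done
```

```text
tcp_pos: [0.4647, -0.1176, 0.1072]
contact_force: [-0.6, 0.6, 1.1]
tcp_pos: [0.4653, -0.1178, 0.1069]
contact_force: [-0.8, 1.1, 0.2]
tcp_pos: [0.4653, -0.1177, 0.1059]
contact_force: [0.2, -0.1, 0.1]
tcp_pos: [0.4654, -0.1178, 0.105]
contact_force: [-0.1, 0.4, 0.4]
```

```bash
for i in 1 2 3; do python3 -m pendant '[[0,0,0.001,0,0,0],[0,0,0.001,0,0,0],[0,0,0.001,0,0,0]]'|grep -E "tcp|contact"; done
```

```text
tcp_pos: [0.4662, -0.1178, 0.105]
contact_force: [-1.0, 1.0, 6.8]
tcp_pos: [0.4672, -0.1179, 0.1049]
contact_force: [-0.1, 0.5, 11.1]
tcp_pos: [0.4683, -0.1179, 0.1049]
contact_force: [-1.3, 1.9, 15.5]
```

```bash
python3 -m pendant '[[0,0,-0.001,0,0,0],[0,0,-0.001,0,0,0],[0,0,-0.001,0,0,0],[0,0,-0.001,0,0,0],[0,0,-0.001,0,0,0],[0,0,-0.001,0,0,0],[0,0,-0.001,0,0,0],[0,0,-0.001,0,0,0]]'|grep -E "tcp|contact"; python3 -m pendant '[[0,0,0,0,0,0],[0,0,0,0,0,0],[0,0,0,0,0,0],[0,0,0,0,0,0],[0,0,0,0,0,0],[0,0,0,0,0,0],[0,0,0,0,0,0],[0,0,0,0,0,0]]'|grep -E "clock|tcp|contact"
python3 - <<'E'
from h import *
a=[]
for n,b in(('top',(160,225,290,395)),('scene',(120,250,225,375))):
    im=cam(n)[0][b[0]:b[1],b[2]:b[3]];a.append(cv2.resize(im,(395,int(395*im.shape[0]/im.shape[1])),interpolation=cv2.INTER_CUBIC))
h=max(x.shape[0] for x in a);save('f.png',np.hstack([np.pad(x,((0,h-x.shape[0]),(0,0),(0,0))) for x in a]))
E
```

```text
tcp_pos: [0.4679, -0.1179, 0.1049]
contact_force: [-0.1, 1.1, 10.6]
clock: 25.0
tcp_pos: [0.4678, -0.1179, 0.1049]
contact_force: [0.5, 1.7, 10.0]
```

View pics/f.png

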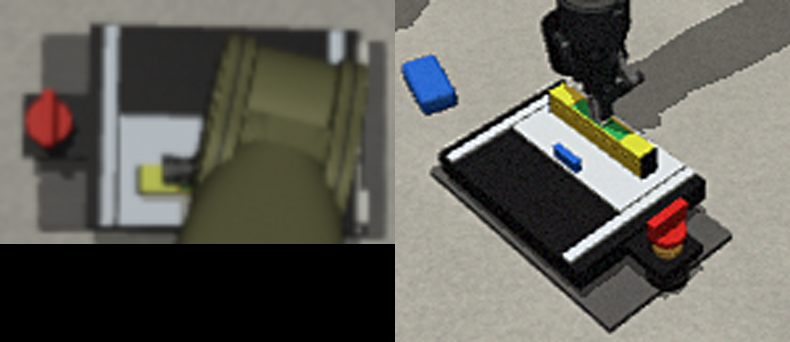

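The level stands flat on the shut cover (right panel, (605,130)) with the fingers pressing at about 10 N. The bubble was measured about 0.6 mm from centre just before pressing.

```bash
python3 -c "
from rig import robot
print(robot.finish_job())"
```

```text
the job is handed in; nothing more can be done
None
```

I handed the job in at about 25 s: the cover is shut, the level lies on it with the fingers pressing at about 10 N, and the bubble was about 0.6 mm off centre just before pressing (the fingers hid it after that); no verdict was returned.

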